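# Clip a sample slide against its stop, scan it, free it

### The job

On the bench spectrometer, take the stud of the spring clip and swing the clip round its pivot screw onto the end of the sample slide, so that the finger slides it along its channel until it is home against the stop screw and holds it there snugly, about 5 N and never over 8 N, and let go. Press the scan key fully down with the slide so clipped, then swing the clip back well clear, about to where it was parked, and leave the slide lying in the channel. Do not touch the slide with the gripper, and leave everything else as it stands.

Things in the scene. Friction and masses are not known exactly. Their poses are not given: they have to be found in the camera images.
- spectro: Bench spectrometer, a beige-grey box 250 mm (its x) by 340 mm (its y), fixed. Origin: centre of its underside on the bench; z up. The dark steel stage plate on top (235 x 245 mm, centred at y = -37 mm) is 90 mm above the origin. On it two rails 4 mm high, 51.6 mm apart, form a channel along y for the slide, open at its -y end. Display and scan key are at the +y end of the top.
- stop: Aluminium block (34 x 14 x 14 mm) at the +y end of the channel, centred at (0, 62, 90) mm in the spectrometer's frame, with a brass stop screw through it along y, whose flat foot faces the slide. Whoever used it last has set the screw: its foot stands between 11 and 21 mm in front of the block's face, and no reading tells how far.
- slide: The sample slide: a loose aluminium plate 50 mm (its x) by 76 mm (its y) by 5 mm with a pale pellet in the middle, lying flat in the channel, 4 to 18 mm short of the stop screw. Origin: centre of its underside. Its +y end goes against the stop screw; the clip pushes on the middle of its -y end.
- pivot (a point): Axis of the clip's pivot screw at stage level, at (44, -38, 90) mm in the spectrometer's frame; the screw's head is 17 mm above the stage. The clip swings onto the slide clockwise seen from above. Parked, its x axis is turned 0.85 to 1.1 rad counter-clockwise from the spectrometer's -x; near -x itself it holds the slide.
- clip: The spring clip, on its pivot screw. Origin on the pivot axis at stage level; x runs to its tip, z up. Before the pivot a leaf spring on edge, 44 mm long, is its finger; behind it a stiff 40 mm tail carries the stud. The pivot is stiff: about 7.5 N sideways at the stud (0.3 N m) turns it, and it stays where left. Bearing on something, the stud needs 1.1 N more per N at the tip.
- stud (a point): Centre of the round black stud on the clip's tail, the place to take hold: 14 mm in diameter, 20 mm tall, upright, 40 mm from the pivot axis, free on both sides. This point is half way up it, 26 mm above the stage. The strip under the stud is 18 mm wide, its top 16 mm above the stage.
- tip (a point): Axis of the bead at the finger's end, 3 mm above the stage, 44 mm from the pivot: an upright steel roll 7 mm in diameter, 12 mm tall, that pushes on the slide's end. The leaf yields 1 mm at the tip for each 3.5 N. About 5 N holds the slide snugly (3 N is the least); over 8 N harms its pellet. The pivot's friction can hold up to about 6.8 N.
- key (a joint): Travel of the scan key, m: 0 up, 0.006 fully down; it springs back up. Fully down takes 5 N; 0.0045 is enough.
- key_top (a point): Centre of the top of the scan key: a round pale button 22 mm in diameter in a grey collar 38 mm across, pressed straight down; its top is 108 mm above the bench, 10 mm above the collar.
- spare_slide: A second slide like the first, lying on the stage outside the channel, on its -x side. Bystander. Origin: centre of its underside.
- tile: Black reference puck with a white face, 40 mm across, 10 mm high, on the spectrometer's top by the display. Bystander. Origin: centre of its underside.
- amber_a: Small amber bottle, 48 mm across, 95 mm tall. Bystander. Origin: centre of its underside.
- amber_b: Larger amber bottle, 60 mm across, 125 mm tall. Bystander. Origin: centre of its underside.
- reagent: Clear bottle with a dark teal cap, 72 mm across, 160 mm tall. Bystander. Origin: centre of its underside.
- pot: White jar, 64 mm across, 75 mm tall. Bystander. Origin: centre of its underside.
- beaker: Glass beaker, 68 mm across, 85 mm tall. Bystander. Origin: centre of its underside.
There are look-alikes about, which are no part of the job. What is shaped like the slide but blue or red is not meant.

How it is judged:
By the outcome, as a careful person would: the job done as asked, in the order asked, and still so for the second after the job is handed in, with the robot touching nothing.
It also fails if it takes over 64 s, if anything falls off the work surface, if the arm or the gripper's body presses on something with over 40 N, if the wrist force passes 120 N, or if a joint passes its speed limit or range.

### The arm

A 6-joint arm with a two-finger parallel gripper is mounted at the origin on the work surface. World frame = base frame: x ahead of the robot, y to its left, z up, the work surface at z = 0. Lengths are in m, angles in degrees, forces in N, time in s.
With the tool pointing down it reaches from about 0.25 to 0.725 m from the base axis. Payload 9.7 kg.
Tool frame: the origin (TCP) lies on the centre line of the jaws, within the pads' length; the fingertips stand bot.nose_length ahead of it and the grasp point (between the pads) lies 11 mm behind it (bot.nose_length is the distance from the TCP to the fingertips, in m); z points along the fingers, y is the line along which they close (so a half turn about z gives the same grasp; the last joint's range is limited). The gripper opens to 85 mm and grips with 20 to 120 N. Pads are 22 mm wide; open, the fingers measure 114 mm over their backs; the gripper's body (76 mm by 85 mm) begins 54 mm behind the grasp point. The pads swing forward as they close: fully open they stand 13 mm farther back than shut.
Start: joints at [67.494, 4.979, 10.078, 95.1, 0, 90], TCP at [0.211, 0.508, 0.239] pointing down, gripper open.
Joint ranges: [-179.16, 179.16], [-48.56, 103.87], [-65.8, 70.77], [-126.05, 130.52], [-82.76, 87.17], [-180, 180]. Speed limits (degrees/s): [127.2, 127.2, 147.25, 180, 180, 180].

### API

Orientations are given as [roll, pitch, yaw] about the fixed x, y, z axes, in that order (R = Rz(yaw) Ry(pitch) Rx(roll)).
In Python, from workcell import bot gives the robot as it stands. The module is installed in compiled form; this text tells all that it offers.
- The arm moves only by the shell command python3 -m inch 'ROWS' [OPENING] [FORCE]. ROWS is JSON, a list of rows, each a list of 4 numbers: the shift along the world's x, y, z in cm, then the turn about the world's z in degrees. A call has exactly 8 rows; each row is the pose to reach, as a shift and turn from the pose commanded when the call began; what a row does not reach only later rows make up. A row lasts 1/8 s, in which the tool goes at most 62.5 mm and 10.7 degrees, less where a joint would pass 70% of its speed; a pose out of reach is approached as far as the arm can. A call with a gripper value outside its range is refused whole. OPENING is the finger opening in cm, from 0 to 8.54, set as the call begins (- or left out, the last holds). The fingers move at their own pace and stop on an object; FORCE is the grip in N (left out, the last holds). Time passes only in rows, so rows that repeat a pose let the fingers close, or fill a call up. It gives the time, the measured TCP pose, the force, the opening and the grip force at its end, in the units of the state.
- bot.get_obs(): the state, without advancing time (a new reading comes with each control period).
- bot.camera(name): name is "side" or "top" or "wrist"; returns a dict with "img" (480x640x3 uint8, red, green, blue), "fovy" (degrees; the focal length in pixels is half the picture's height over the tangent of half this angle, whatever the lens; pixels are square), "cx", "cy" (the principal point, pixels), "dist" ([k1, k2, p1, p2, k3] as OpenCV has them; the pictures are not rectified), "R" (3x3) and "t" (3): a world point X has camera coordinates R X + t; the wrist camera has in their place "mount" (4x4, takes a point from camera to tool coordinates, whose origin is the TCP and whose axes are the flange's). Camera axes: x right, y down, z forward; pixel columns grow to the right and rows downward; lengths in m; the calibration is good to about 2 mm. A picture is of the moment at which its call begins: read the wrist's pose just before it. There is no depth.
- bot.job_done(): hands the job in; it is judged then, once.
Trained networks look in a picture, given as the dict that the camera call returned (one of the last four; its "shot" number tells which), for a name from the list of things; names that differ only in an ending like _2 or _b are one class to them, and where a whole thing is asked for, a point or a joint stands for the part that bears it (a point fixed in the world has none). Each returns a list of dicts, best first, with "score" (0 to 1); they miss things now and then, are a little off and sometimes report something else, mostly with a low value. They report only what shows in the picture. A call takes as long as a camera call. They do not tell look-alikes from the thing itself.
- bot.find_in(thing, picture): "point" ([column, row] in pixels, amid what is visible of it).
- bot.landmark_of(thing, picture): "point" ([column, row] in pixels: a listed point, or the origin of a listed thing).
The state is a dict: "time": time; "q": joint angles; "qd": joint speeds; "joint_efforts": joint torques, N m; "ee_pos": TCP position; "tcp_rot": TCP orientation; "wrist_force": force on the tool from outside, world axes, zero at the start; "torque": the same for the moment, N m; "opening": finger opening in m; "grasp_force": force on a finger pad.
Only numpy, scipy, OpenCV 4.12 (cv2) and the standard library are available. Lean on these libraries where they do the work, as an engineer would, in place of code of your own. Each camera call takes 0.05 s, during which the arm holds its last target. There are 200 camera calls.

## Working session

There is one attempt and no reset: what is moved stays moved. The work goes in short steps, Python scripts to look and compute and a shell command to move; the robot and the scene stay as the last step left them, time stands still between calls to the robot, and variables do not carry over. Pictures are saved under pics/ and viewed, at most 10 in all, crops included, and the job is handed in when it is done.

```bash
mkdir -p pics; cat > h.py <<'E'
import numpy as np, cv2
from scipy.spatial.transform import Rotation as Rn
from workcell import bot
def K(c):
    h=c["img"].shape[0]; f=h/2/np.tan(np.radians(c["fovy"])/2)
    return np.array([[f,0,c["cx"]],[0,f,c["cy"]],[0,0,1.]])
def pose(c,o):
    if "R" in c: return np.array(c["R"]),np.array(c["t"])
    M=np.array(c["mount"]); T=np.eye(4); T[:3,:3]=Rn.from_euler('xyz',o["tcp_rot"],degrees=True).as_matrix(); T[:3,3]=o["ee_pos"]
    W=np.linalg.inv(T@M); return W[:3,:3],W[:3,3]
def ray(c,o,px,z):
    R,t=pose(c,o); u=cv2.undistortPoints(np.array([[px]],float),K(c),np.array(c["dist"],float))[0,0]
    d=R.T@np.array([u[0],u[1],1]); C=-R.T@t; return C+d*(z-C[2])/d[2]
def proj(c,o,X):
    R,t=pose(c,o); return cv2.projectPoints(np.atleast_2d(X).astype(float),cv2.Rodrigues(R)[0],t,K(c),np.array(c["dist"],float))[0][:,0]
def shot(n):
    o=bot.get_obs(); c=bot.camera(n); return c,o
def save(c,f): cv2.imwrite("pics/"+f,c["img"][:,:,::-1])
E
python3 - <<'E'
from h import *
print(bot.nose_length, bot.get_obs())
Z=dict(stud=.116,tip=.093,key_top=.108,slide=.09,pivot=.09,spectro=0,stop=.09,spare_slide=.09,tile=.09)
for n in("top","side"):
    c,o=shot(n); save(c,n+"0.png"); print(n,-pose(c,o)[0].T@pose(c,o)[1])
    for k,z in Z.items():
        for d in bot.landmark_of(k,c)[:3]: print(k,np.round(d["point"],1),round(d["score"],2),np.round(ray(c,o,d["point"],z),4))
E
```

```text
0.008 {'time': 0.0, 'q': array([6.74944674e+01, 5.01249932e+00, 1.00329753e+01, 9.51009929e+01,
       2.31868635e-04, 8.99985541e+01]), 'qd': array([ 0.07517546, -0.03466404,  0.06512182, -0.05139728,  0.08280139,
       -0.06667764]), 'joint_efforts': array([-4.27056526e-03, -5.20393109e+01,  4.64804792e+01,  1.66038796e-02,
       -1.04305568e-04, -2.54801726e-06]), 'ee_pos': array([0.21043352, 0.50789565, 0.23855641]), 'tcp_rot': array([-1.79919483e+02, -2.33900301e-04,  1.57495913e+02]), 'wrist_force': array([ 0.53478542, -0.4675843 , -0.62797371]), 'torque': array([-0.00340433,  0.02309819,  0.01342253]), 'grasp_force': 0.0, 'opening': 0.08556117830547805}
top [4.62457064e-01 1.12634698e-03 1.47949468e+00]
stud [334.5 247.4] 0.47 [0.6087 0.0057 0.116 ]
tip [371.7 256.7] 0.58 [ 0.5923 -0.0776  0.093 ]
key_top [293.2 310.8] 0.46 [0.4678 0.0926 0.108 ]
slide [349.4 271.7] 0.89 [ 0.5578 -0.0288  0.09  ]
slide [338.9 160.3] 0.85 [8.104e-01 7.000e-04 9.000e-02]
slide [221.6 259.9] 0.79 [0.5771 0.2577 0.09  ]
pivot [355.4 253.5] 0.57 [ 0.5989 -0.0413  0.09  ]
spectro [342.  279.7] 0.9
[... 438 characters left out ...]
.  234.2] 0.74 [0.6067 0.0036 0.116 ]
tip [322.1 217.2] 0.46 [ 0.5861 -0.0798  0.093 ]
key_top [360.9 267.1] 0.65 [0.4713 0.0797 0.108 ]
key_top [322.2 216.7] 0.42 [ 0.5836 -0.067   0.108 ]
slide [330.4 237.2] 0.85 [ 0.5559 -0.018   0.09  ]
slide [420.  190.3] 0.71 [ 0.3452 -0.2187  0.09  ]
slide [225.7 253.3] 0.57 [0.7962 0.0693 0.09  ]
pivot [315.8 233. ] 0.98 [ 0.5934 -0.0267  0.09  ]
spectro [333.6 259.9] 0.81 [ 0.5484 -0.0224  0.    ]
spectro [360.3 215.6] 0.69 [ 0.4979 -0.1913  0.    ]
spectro [320.4 215. ] 0.32 [ 0.6076 -0.178   0.    ]
stop [341.8 254.7] 0.67 [0.521  0.0338 0.09  ]
spare_slide [363.  214.9] 0.56 [ 0.4852 -0.1055  0.09  ]
tile [302.5 280.3] 0.46 [0.5995 0.1227 0.09  ]
```

View pics/top0.png

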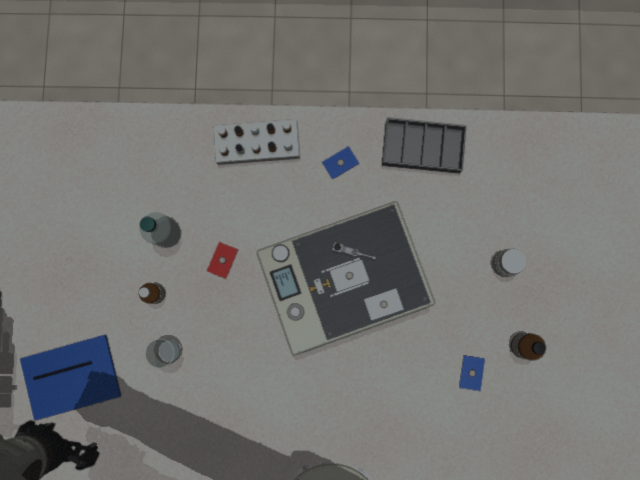

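View pics/side0.png

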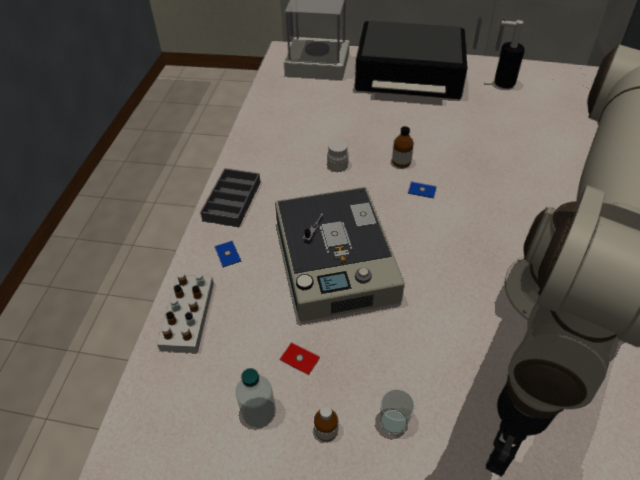

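The top view shows the spectrometer at about (345,278), turned about 19°. The stud is at (337,247), the tip at (373,257), the slide at (349,275) and the stop at (320,287). The side view agrees. I'll move above it for a close look.

```bash
python3 -m inch '[[3,-3,4,-10],[6,-8,8,-20],[9,-14,10,-30],[13,-20,11,-40],[17,-26,11,-50],[21,-31,11,-60],[25,-36,11,-70],[29,-41,11,-80]]' 5 30; python3 -m inch '[[3,-4,0,-4],[6,-9,0,-4],[7,-12,0,-4],[7,-12,0,-4],[7,-12,0,-4],[7,-12,0,-4],[7,-12,0,-4],[7,-12,0,-4]]'
python3 - <<'E'
from h import *
Z=dict(stud=.116,tip=.093,key_top=.108,slide=.09,pivot=.09,spectro=0,stop=.09,spare_slide=.09,tile=.09)
c,o=shot("wrist"); save(c,"w1.png"); print(o["ee_pos"],o["tcp_rot"],o["wrist_force"],c["mount"])
for k,z in Z.items():
    for d in bot.landmark_of(k,c)[:2]: print(k,np.round(d["point"],1),round(d["score"],2),np.round(ray(c,o,d["point"],z),4))
E
```

```text
time: 2.0
ee_pos: [0.4771, 0.1269, 0.3495]
tcp_rot: [180.0, -0.0, 77.2]
wrist_force: [0.8, 1.6, 0.6]
opening: 0.0498
grasp_force: 0.0
time: 3.0
ee_pos: [0.5461, 0.0093, 0.3494]
tcp_rot: [180.0, -0.0, 73.5]
wrist_force: [-0.0, -0.9, -0.6]
opening: 0.0502
grasp_force: 0.0
[0.54606493 0.00928945 0.34939054] [ 1.79981546e+02 -5.50937549e-03  7.35437849e+01] [-0.04230053 -0.87243491 -0.64289231] [[-1.33707200e-03 -9.65219499e-01 -2.61437432e-01  6.61056328e-02]
 [ 9.99999081e-01 -1.34899074e-03 -1.33869907e-04 -4.71774968e-04]
 [-2.23462831e-04 -2.61437371e-01  9.65220416e-01 -1.34590450e-01]
 [ 0.00000000e+00  0.00000000e+00  0.00000000e+00  1.00000000e+00]]
stud [388.8 194.6] 0.93 [ 0.6102 -0.0021  0.116 ]
tip [386.5 272.2] 0.64 [ 0.5909 -0.0863  0.093 ]
key_top [215.1 142.2] 0.95 [0.4676 0.0907 0.108 ]
key_top [290.  172.3] 0.36 [0.5264 0.0437 0.108 ]
slide [543.  130.5] 0.74 [0.7769 0.0117 0.09  ]
slide [333.5 226.9] 0.63 [ 0.5506 -0.0238  0.09  ]
pivot [386.2 225.5] 0.62 [ 0.6031 -0.0378  0.09  ]
spectro [324.  207.6] 0.56 [ 0.543  -0.0186  0.    ]
stop [289.3 173.3] 0.6 [0.5236 0.0416 0.09  ]
spare_slide [298.3 310.2] 0.7 [ 0.4878 -0.103   0.09  ]
tile [336.1  62.4] 0.86 [0.5969 0.128  0.09  ]
```

View pics/w1.png

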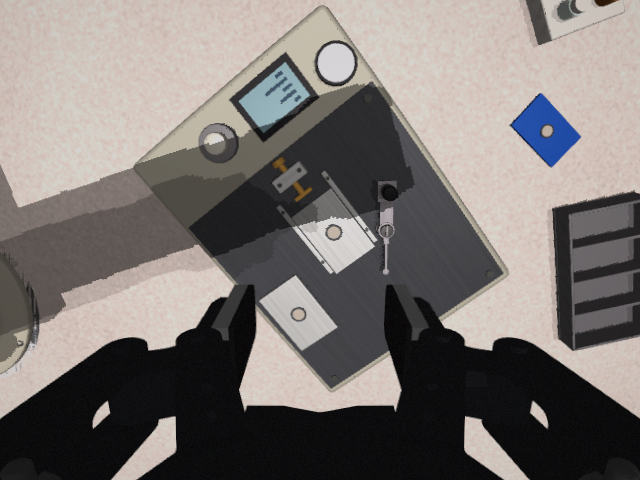

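The wrist view shows the stud at (389,192), the pivot screw at (386,230) and the bead at (386,272). The slide's pellet is at (334,232), the key at (215,141), and the box corners are near (322,6), (136,165), (508,272) and (332,390). I'll fit the spectrometer pose from these.

```bash
python3 - <<'E'
from h import *
from scipy.optimize import least_squares
c,o=shot("wrist")
pts=[((125,170,88),(322,6)),((-125,170,88),(136,165)),((125,-170,88),(508,272)),((-125,-170,88),(332,390)),((44,-38,107),(386,230)),((0,62,104),(290,176)),((117.5,85.5,90),(374,82)),((-117.5,85.5,90),(190,228))]
P=np.array([p[0] for p in pts])/1000; U=np.array([p[1] for p in pts],float)
def W(v,P): return np.c_[v[0]+np.cos(v[2])*P[:,0]-np.sin(v[2])*P[:,1],v[1]+np.sin(v[2])*P[:,0]+np.cos(v[2])*P[:,1],P[:,2]]
r=least_squares(lambda v:(proj(c,o,W(v,P))-U).ravel(),[.545,-.017,.33],loss="soft_l1")
v=r.x; print(v,np.degrees(v[2])); print((proj(c,o,W(v,P))-U).round(1).tolist())
np.save("v.npy",v)
piv=W(v,np.array([[.044,-.038,.09]]))[0]
s=ray(c,o,(389.5,190),.126); t=ray(c,o,(386,271),.105)
for n,a in(("stud",s),("tip",t)): d=a-piv; print(n,a,np.hypot(*d[:2]),np.degrees(np.arctan2(d[1],d[0])))
print("piv",piv,"key",ray(c,o,(214,141),.108))
E
```

```text
[ 0.54715211 -0.01896327  0.36934748] 21.16205179357475
[[2.2, -8.2], [-8.0, 2.0], [6.8, 2.7], [-0.0, 6.4], [1.8, 0.1], [-0.1, 0.7], [-1.5, -2.7], [-1.5, -0.8]]
stud [0.61070565 0.00335061 0.126     ] 0.042782321256891215 78.12655323585297
tip [ 0.58988976 -0.08053154  0.105     ] 0.0436989371979341 -105.95681721368688
piv [ 0.60190316 -0.03851636  0.09      ] key [0.46724902 0.09153091 0.108     ]
```

```bash
python3 -m inch '[[2,-0.3,-4,2.5],[4,-0.6,-8,2.5],[6.5,-0.8,-12,2.5],[6.5,-0.8,-16,2.5],[6.5,-0.8,-17.5,2.5],[6.5,-0.8,-17.5,2.5],[6.5,-0.8,-17.5,2.5],[6.5,-0.8,-17.5,2.5]]' 4
python3 - <<'E'
from h import *
c,o=shot("wrist"); save(c,"w2.png"); print(o["ee_pos"],o["tcp_rot"],o["wrist_force"])
for k,z in dict(stud=.116,tip=.093,pivot=.09,slide=.09,stop=.09).items():
    for d in bot.landmark_of(k,c)[:2]: print(k,np.round(d["point"],1),round(d["score"],2),np.round(ray(c,o,d["point"],z),4))
E
```

```text
time: 4.55
ee_pos: [0.6118, 0.0008, 0.1761]
tcp_rot: [179.9, -0.0, 76.0]
wrist_force: [-0.3, 0.9, 1.9]
opening: 0.0403
grasp_force: 0.0
[0.61177888 0.00078805 0.17606729] [ 1.79851859e+02 -3.73276354e-02  7.59958052e+01] [-0.26413237  0.92687011  1.86491629]
stud [317.3 264. ] 0.93 [ 6.098e-01 -2.000e-04  1.160e-01]
tip [319.7 378.7] 0.78 [ 0.5903 -0.0836  0.093 ]
pivot [320.7 311.3] 0.8 [ 0.6021 -0.0392  0.09  ]
slide [233.6 310. ] 0.71 [ 0.5504 -0.0254  0.09  ]
slide [582.6 154.4] 0.56 [0.7695 0.0175 0.09  ]
stop [154.8 220.7] 0.76 [0.5226 0.0396 0.09  ]
stop [319.2 313.2] 0.33 [ 0.6009 -0.0402  0.09  ]
```

View pics/w2.png

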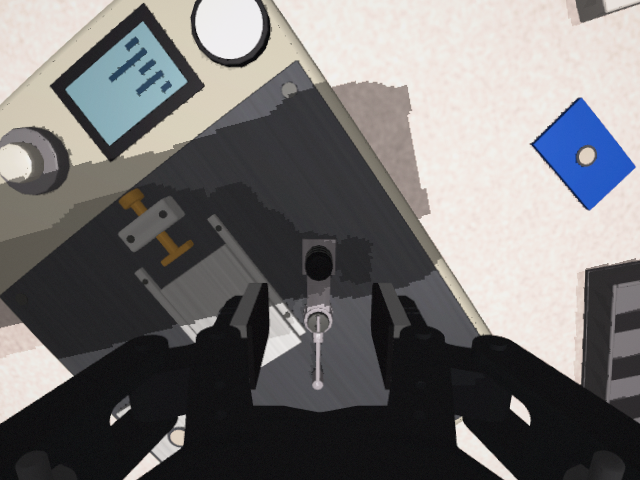

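```bash
python3 -m inch '[[-0.1,-0.1,-2,0],[-0.1,-0.1,-4,0],[-0.1,-0.1,-5.2,0],[-0.1,-0.1,-5.8,0],[-0.1,-0.1,-5.8,0],[-0.1,-0.1,-5.8,0],[-0.1,-0.1,-5.8,0],[-0.1,-0.1,-5.8,0]]' 4;  python3 -m inch '[[0,0,0,0],[0,0,0,0],[0,0,0,0],[0,0,0,0],[0,0,0,0],[0,0,0,0],[0,0,0,0],[0,0,0,0]]' 1 30
```

```text
time: 5.85
ee_pos: [0.6104, -0.0003, 0.1166]
tcp_rot: [180.0, -0.0, 76.0]
wrist_force: [-0.6, 0.3, -0.3]
opening: 0.0403
grasp_force: 0.0
time: 6.85
ee_pos: [0.6104, -0.0002, 0.1164]
tcp_rot: [180.0, -0.0, 76.0]
wrist_force: [4.3, 1.2, 2.5]
opening: 0.0128
grasp_force: 29.7
```

```bash
python3 -m inch '[[0.17,-0.04,0,-2.5],[0.34,-0.09,0,-5],[0.5,-0.15,0,-7.5],[0.66,-0.21,0,-10],[0.82,-0.29,0,-12.5],[0.98,-0.37,0,-15],[1.13,-0.45,0,-17.5],[1.28,-0.54,0,-20]]'; python3 -c "
from h import *
o=bot.get_obs();print(o['torque'],o['wrist_force'])"
```

```text
time: 7.85
ee_pos: [0.6221, -0.0052, 0.1163]
tcp_rot: [-179.9, 0.0, 55.9]
wrist_force: [-2.3, 1.6, 5.4]
opening: 0.0126
grasp_force: 29.9
[0.37853636 0.4930446  0.14718335] [-2.25067349  1.60696711  5.39268766]
```

```bash
python3 -m inch '[[0.08,-0.06,0,-1.5],[0.17,-0.12,0,-3],[0.25,-0.18,0,-4.5],[0.34,-0.25,0,-6],[0.42,-0.31,0,-7.5],[0.5,-0.38,0,-9],[0.58,-0.45,0,-10.5],[0.65,-0.53,0,-12]]'; cat > st.py <<'E'
from h import *
import sys
# static read + picture estimate
P=np.array([.6014,-.0392])
c,o=shot("wrist"); f=o["wrist_force"]; p=o["ee_pos"][:2]-P; a=np.arctan2(p[1],p[0]); t=np.array([np.sin(a),-np.cos(a)])
M=np.cross(p,f[:2])  # external moment from xy forces about pivot
print("r",np.hypot(*p),"alpha",np.degrees(a),"Ftan",-(f[:2]@t),"Frad",f[:2]@(p/np.hypot(*p)),"fz",f[2],"tz",o["torque"][2])
for k,z in dict(stud=.116,tip=.093,slide=.09,stop=.09).items():
    for d in bot.landmark_of(k,c)[:1]: print(k,np.round(d["point"],1),round(d["score"],2),np.round(ray(c,o,d["point"],z),4))
if len(sys.argv)>1: save(c,sys.argv[1])
E
python3 st.py w3.png
```

```text
time: 8.85
ee_pos: [0.6288, -0.0105, 0.1163]
tcp_rot: [-179.9, 0.0, 44.0]
wrist_force: [-3.3, 2.8, 4.7]
opening: 0.0125
grasp_force: 30.0
r 0.039667467978996944 alpha 46.392150138983794 Ftan 4.275814073740453 Frad -0.26003244328184716 fz 4.663641908997155 tz 0.1526104875447423
stud [316.9 310.4] 0.64 [ 0.6281 -0.0089  0.116 ]
stop [ 97.  363.3] 0.61 [0.5252 0.0386 0.09  ]st.py:6: DeprecationWarning: Arrays of 2-dimensional vectors are deprecated. Use arrays of 3-dimensional vectors instead. (deprecated in NumPy 2.0)
  M=np.cross(p,f[:2])  # external moment from xy forces about pivot
```

View pics/w3.png

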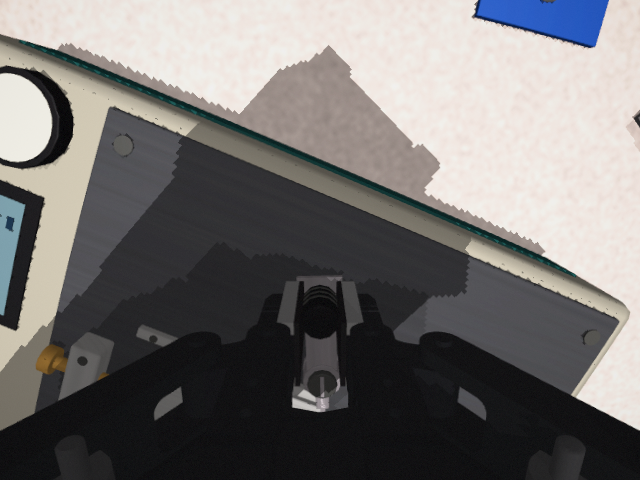

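```bash
cat >> st.py <<'E'
v=np.load("v.npy")
def toS(X): d=X[:2]-v[:2]; return np.array([np.cos(v[2])*d[0]+np.sin(v[2])*d[1],-np.sin(v[2])*d[0]+np.cos(v[2])*d[1]])
E
sed -i '/np.cross/d' st.py
python3 - <<'E'
from st import *
o2=dict(ee_pos=np.array([0.61177888,0.00078805,0.17606729]),tcp_rot=[179.851859,-.0373,75.9958])
for px,z in(((177,252),.095),((163,266),.095),((192,240),.095),((150,225),.104)): print(px,toS(ray(c,o2,px,z)))
im=cv2.imread("pics/w2.png")[180:360,100:340]; cv2.imwrite("pics/w2c.png",cv2.resize(im,None,fx=3.3,fy=3.3,interpolation=2))
E
```

```text
r 0.03968542376517622 alpha 46.23971211905323 Ftan 4.159489792122346 Frad -0.04492743105351012 fz 3.852225735474832 tz 0.16498345758352376
stud [319.1 312.1] 0.83 [ 0.6282 -0.01    0.116 ]
stop [ 91.2 361.4] 0.87 [0.5241 0.0411 0.09  ]
(177, 252) [-0.00115481  0.04145304]
(163, 266) [-0.01357636  0.03973124]
(192, 240) [0.01066584 0.0419052 ]
(150, 225) [0.00110842 0.06214093]
```

View pics/w2c.png

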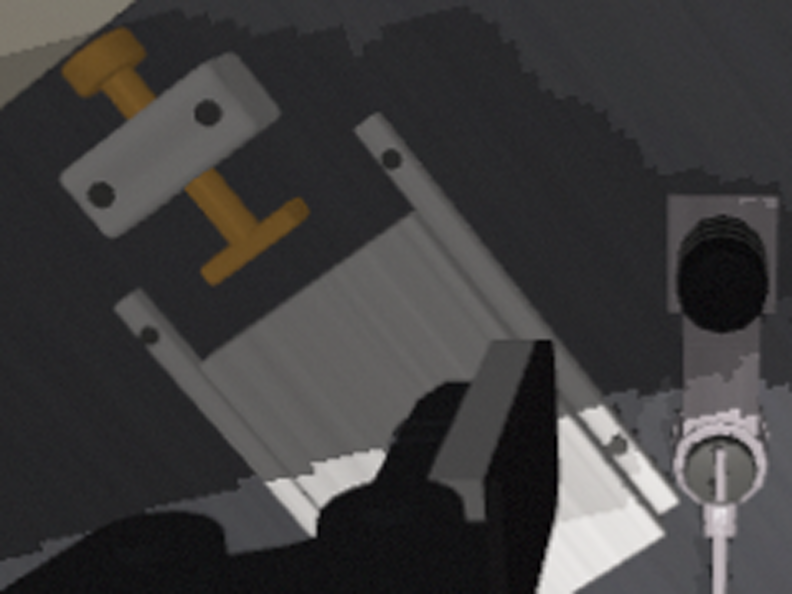

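The crop shows the slide's +y end about 10 mm short of the stop foot, which is at spectrometer y ≈ 40. So the slide should be home at a stud angle of about 21–23°.

```bash
python3 -m inch '[[0.1,-0.1,0,-2],[0.19,-0.2,0,-4],[0.28,-0.31,0,-6],[0.37,-0.42,0,-8],[0.45,-0.53,0,-10],[0.53,-0.65,0,-12],[0.6,-0.77,0,-14],[0.67,-0.89,0,-16]]'; cat > m.py <<'E'
from h import *
P=np.array([.6014,-.0392]); L=[]
for i in range(6):
    c,o=shot("wrist"); f=o["wrist_force"]; p=o["ee_pos"][:2]-P; r=np.hypot(*p); a=np.arctan2(p[1],p[0])
    Ft=-(f[:2]@[np.sin(a),-np.cos(a)]); L.append([r*1e3,np.degrees(a),o["tcp_rot"][2],Ft,f[:2]@(p/r),f[2],o["torque"][2],Ft*.04+o["torque"][2]])
print("r alpha yaw Ft Fr fz tz M"); print(np.round(np.mean(L,0),3),"sdM",np.std(L,0)[-1].round(3))
E
python3 m.py
```

```text
time: 10.35
ee_pos: [0.6355, -0.0193, 0.1163]
tcp_rot: [-179.9, 0.0, 28.0]
wrist_force: [-4.5, 2.6, 5.7]
opening: 0.0129
grasp_force: 29.9
r alpha yaw Ft Fr fz tz M
[39.476 30.162 27.974  4.436 -1.47   5.118  0.112  0.29 ] sdM 0.04
```

```bash
python3 -m inch '[[0.015,-0.03,0,-0.5],[0.03,-0.06,0,-1],[0.05,-0.09,0,-1.5],[0.07,-0.12,0,-2],[0.085,-0.155,0,-2.5],[0.1,-0.19,0,-3],[0.115,-0.22,0,-3.5],[0.13,-0.25,0,-4]]';python3 m.py
```

```text
time: 11.65
ee_pos: [0.6367, -0.0218, 0.1162]
tcp_rot: [-179.9, 0.1, 24.0]
wrist_force: [-4.0, 3.0, 5.1]
opening: 0.0126
grasp_force: 30.0
r alpha yaw Ft Fr fz tz M
[39.415 26.227 24.016  4.593 -1.885  5.438  0.099  0.282] sdM 0.049
```

```bash
python3 -m inch '[[0.01,-0.03,0,-0.5],[0.03,-0.06,0,-1],[0.04,-0.09,0,-1.5],[0.06,-0.13,0,-2],[0.06,-0.13,0,-2],[0.06,-0.13,0,-2],[0.06,-0.13,0,-2],[0.06,-0.13,0,-2]]';python3 m.py
```

```text
time: 12.95
ee_pos: [0.6372, -0.0228, 0.1163]
tcp_rot: [-179.9, 0.1, 22.0]
wrist_force: [-3.7, 4.7, 4.3]
opening: 0.0125
grasp_force: 30.1
r alpha yaw Ft Fr fz tz M
[39.4   24.565 22.042  5.881 -1.947  5.34   0.167  0.402] sdM 0.043
```

```bash
python3 -m inch '[[0.007,-0.016,0,-0.25],[0.014,-0.032,0,-0.5],[0.02,-0.05,0,-0.75],[0.027,-0.065,0,-1],[0.027,-0.065,0,-1],[0.027,-0.065,0,-1],[0.027,-0.065,0,-1],[0.027,-0.065,0,-1]]';python3 m.py;python3 m.py
```

```text
time: 14.25
ee_pos: [0.6374, -0.0232, 0.1162]
tcp_rot: [-179.9, 0.1, 21.1]
wrist_force: [-4.8, 5.8, 5.0]
opening: 0.0124
grasp_force: 30.1
r alpha yaw Ft Fr fz tz M
[39.392 23.876 21.054  7.01  -2.155  5.707  0.18   0.46 ] sdM 0.025
r alpha yaw Ft Fr fz tz M
[39.385 23.875 21.055  6.438 -1.855  5.587  0.173  0.431] sdM 0.031
```

```bash
python3 -m inch '[[0.005,-0.01,0,-0.2],[0.01,-0.025,0,-0.4],[0.015,-0.038,0,-0.6],[0.015,-0.038,0,-0.6],[0.015,-0.038,0,-0.6],[0.015,-0.038,0,-0.6],[0.015,-0.038,0,-0.6],[0.015,-0.038,0,-0.6]]';python3 m.py;python3 m.py
```

```text
time: 15.85
ee_pos: [0.6375, -0.0235, 0.1163]
tcp_rot: [-179.9, 0.1, 20.5]
wrist_force: [-4.7, 6.3, 5.5]
opening: 0.0124
grasp_force: 30.1
r alpha yaw Ft Fr fz tz M
[39.376 23.456 20.462  7.83  -2.042  5.627  0.195  0.509] sdM 0.028
r alpha yaw Ft Fr fz tz M
[39.378 23.465 20.462  7.531 -1.998  5.948  0.201  0.502] sdM 0.032
```

```bash
python3 -m inch '[[-0.01,0.025,0,0.4],[-0.02,0.05,0,0.8],[-0.03,0.075,0,1.2],[-0.03,0.075,0,1.2],[-0.03,0.075,0,1.2],[-0.03,0.075,0,1.2],[-0.03,0.075,0,1.2],[-0.03,0.075,0,1.2]]';python3 m.py; python3 -m inch '[[0,0,0,0],[0,0,0,0],[0,0,0,0],[0,0,2,0],[0,0,5,0],[0,0,8,0],[0,0,10,0],[-1,0,13,4]]' 4
python3 st.py w4.png
```

```text
time: 17.45
ee_pos: [0.6375, -0.0234, 0.1162]
tcp_rot: [-179.9, 0.1, 21.6]
wrist_force: [-3.0, 2.6, 4.8]
opening: 0.0128
grasp_force: 30.0
r alpha yaw Ft Fr fz tz M
[39.38  23.564 21.623  3.695 -1.982  5.104  0.108  0.256] sdM 0.028
time: 18.75
ee_pos: [0.6281, -0.024, 0.2459]
tcp_rot: [-180.0, 0.1, 25.7]
wrist_force: [-0.3, 0.3, -0.5]
opening: 0.0398
grasp_force: 0.0
r 0.030766248375068504 alpha 29.639944212541916 Ftan 0.4099156915220488 Frad -0.13294252211168972 fz -0.5469496761432866 tz 0.024555485912032105
stud [323.  218.1] 0.92 [ 0.6353 -0.0225  0.116 ]
tip [318.6 310.8] 0.52 [ 0.561  -0.0546  0.093 ]
slide [269. 303.] 0.89 [ 0.5486 -0.0164  0.09  ]
stop [193.5 301.4] 0.94 [0.5232 0.0392 0.09  ]
```

View pics/w4.png

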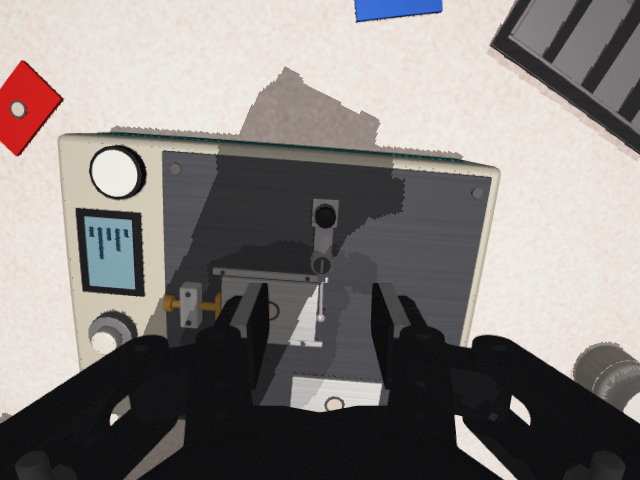

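The slide is home: the foot at (221,306) touches it, and the bead at (320,318) is on its -y end. Next is the key.

```bash
python3 -m inch '[[-4,3,0,0],[-8,6,0,0],[-12,9,-1,0],[-15,11,-3,0],[-16.1,11.5,-6,0],[-16.1,11.5,-7,0],[-16.1,11.5,-7,0],[-16.1,11.5,-7,0]]' 0 30
python3 - <<'E'
from h import *
c,o=shot("wrist"); print(o["ee_pos"],o["tcp_rot"],o["opening"])
for d in bot.landmark_of("key_top",c)[:2]: print(d, ray(c,o,d["point"],.108))
save(c,"w5.png")
E
```

```text
time: 20.0
ee_pos: [0.468, 0.0908, 0.1769]
tcp_rot: [180.0, -0.0, 25.5]
wrist_force: [0.7, 0.3, -0.8]
opening: -0.0002
grasp_force: 0.0
[0.46804491 0.09081084 0.17685537] [ 1.79986066e+02 -3.58689182e-02  2.55482603e+01] -0.00016016293363740652
{'point': [323.0, 255.1], 'score': 0.69} [0.4688103  0.08972155 0.108     ]
```

View pics/w5.png

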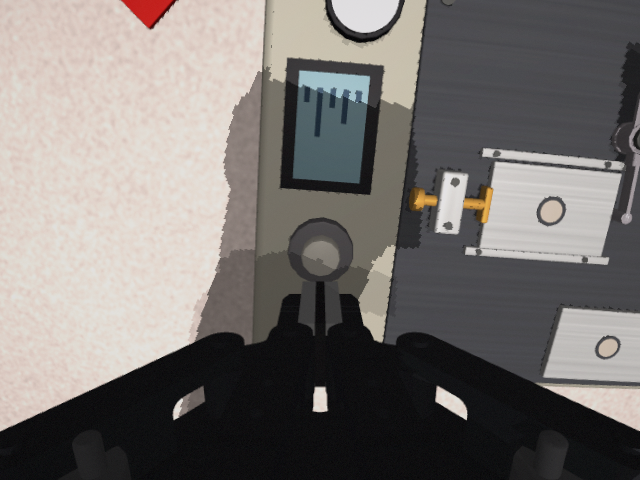

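The key at (321,258) is under the fingers, and the slide still lies against the foot with the bead on its end. I'll press down.

```bash
python3 -m inch '[[0,-0.05,-2.5,0],[0,-0.05,-4.5,0],[0,-0.05,-5.5,0],[0,-0.05,-5.9,0],[0,-0.05,-6.1,0],[0,-0.05,-6.3,0],[0,-0.05,-6.45,0],[0,-0.05,-6.6,0]]'; python3 -m inch '[[0,0,-0.05,0],[0,0,-0.1,0],[0,0,-0.1,0],[0,0,-0.1,0],[0,0,-0.1,0],[0,0,-0.1,0],[0,0,-0.1,0],[0,0,-0.1,0]]'
```

```text
time: 21.1
ee_pos: [0.4675, 0.0906, 0.1107]
tcp_rot: [180.0, -0.1, 25.6]
wrist_force: [-0.4, -0.5, 4.7]
opening: -0.0001
grasp_force: 2.2
time: 22.1
ee_pos: [0.4676, 0.0906, 0.11]
tcp_rot: [180.0, -0.1, 25.6]
wrist_force: [-1.3, -1.2, 8.7]
opening: -0.0004
grasp_force: 4.2
```

Force rose past 5 N at the 6 mm bottom, so the key is fully down. Now I'll lift and return to the stud.

```bash
python3 -m inch '[[0,0,3,0],[0,0,8,0],[3,-2,13,0],[7,-5,13,0],[11,-8,13,0],[15,-10.5,11,-3],[17,-11.4,8,-3],[17,-11.4,6.5,-3]]' 4; python3 -m inch '[[0,0,0,0],[0,0,0,0],[0,0,0,0],[0,0,0,0],[0,0,0,0],[0,0,0,0],[0,0,0,0],[0,0,0,0]]'; python3 st.py w6.png
```

```text
time: 23.1
ee_pos: [0.6372, -0.024, 0.1709]
tcp_rot: [-179.9, 0.2, 22.5]
wrist_force: [0.3, 0.3, -0.4]
opening: 0.0398
grasp_force: 0.0
time: 24.1
ee_pos: [0.6372, -0.0234, 0.1742]
tcp_rot: [-180.0, 0.0, 22.6]
wrist_force: [-0.3, 0.6, -0.3]
opening: 0.0398
grasp_force: 0.0
r 0.039146351302681175 alpha 23.753921971551417 Ftan 0.6674622512556831 Frad -0.0053537591170877 fz -0.2991692982727156 tz -0.04363091473179577
stud [317.3 263.8] 0.85 [ 0.6355 -0.0223  0.116 ]
tip [322.6 375.4] 0.9 [ 0.5604 -0.0568  0.093 ]
slide [260.1 370.4] 0.57 [ 0.5465 -0.0193  0.09  ]
```

View pics/w6.png

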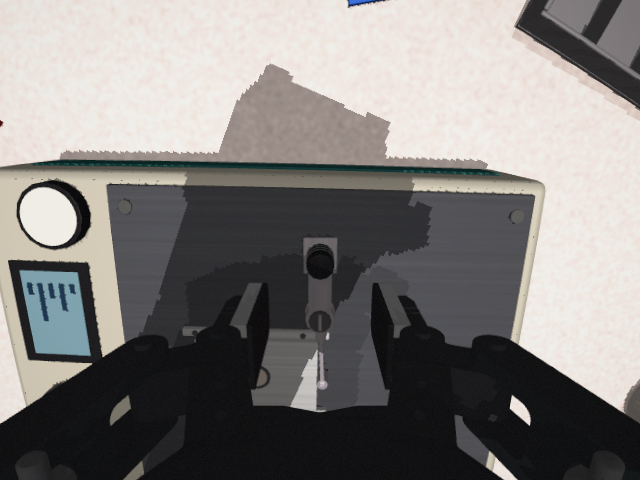

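The stud at (318,262) sits centred between the jaws. I'll go down and grip.

```bash
python3 -m inch '[[0,0,-2,0],[0,0,-4,0],[0,0,-5.2,0],[0,0,-5.7,0],[0,0,-5.7,0],[0,0,-5.7,0],[0,0,-5.7,0],[0,0,-5.7,0]]'; python3 -m inch '[[0,0,0,0],[0,0,0,0],[0,0,0,0],[0,0,0,0],[0,0,0,0],[0,0,0,0],[0,0,0,0],[0,0,0,0]]' 1 30
python3 -c "
import numpy as np
for a0,l in((23.5,range(25,50,3)),(46,range(49,80,3))):
  for a in l: print(a,np.round(4*np.array([np.cos(np.radians(a))-np.cos(np.radians(a0)),np.sin(np.radians(a))-np.sin(np.radians(a0))]),2),a-a0)"
```

```text
time: 25.35
ee_pos: [0.6374, -0.0234, 0.1175]
tcp_rot: [180.0, -0.0, 22.6]
wrist_force: [-0.0, -0.6, -0.2]
opening: 0.0405
grasp_force: 0.0
time: 26.35
ee_pos: [0.6373, -0.0234, 0.1173]
tcp_rot: [180.0, -0.0, 22.6]
wrist_force: [0.1, -0.4, 3.3]
opening: 0.0119
grasp_force: 29.3
25 [-0.04  0.1 ] 1.5
28 [-0.14  0.28] 4.5
31 [-0.24  0.47] 7.5
34 [-0.35  0.64] 10.5
37 [-0.47  0.81] 13.5
40 [-0.6   0.98] 16.5
43 [-0.74  1.13] 19.5
46 [-0.89  1.28] 22.5
49 [-1.04  1.42] 25.5
49 [-0.15  0.14] 3
52 [-0.32  0.27] 6
55 [-0.48  0.4 ] 9
58 [-0.66  0.51] 12
61 [-0.84  0.62] 15
64 [-1.03  0.72] 18
67 [-1.22  0.8 ] 21
70 [-1.41  0.88] 24
73 [-1.61  0.95] 27
76 [-1.81  1.  ] 30
79 [-2.02  1.05] 33
```

```bash
python3 -m inch '[[-0.04,0.1,0,1.5],[-0.14,0.28,0,4.5],[-0.24,0.47,0,7.5],[-0.35,0.64,0,10.5],[-0.47,0.81,0,13.5],[-0.6,0.98,0,16.5],[-0.74,1.13,0,19.5],[-0.89,1.28,0,22.5]]'; python3 m.py; python3 -m inch '[[-0.15,0.14,0,3],[-0.32,0.27,0,6],[-0.48,0.4,0,9],[-0.66,0.51,0,12],[-0.84,0.62,0,15],[-1.03,0.72,0,18],[-1.22,0.8,0,21],[-1.41,0.88,0,24]]'; python3 m.py
```

```text
time: 27.35
ee_pos: [0.6291, -0.0111, 0.1174]
tcp_rot: [179.9, -0.0, 45.2]
wrist_force: [5.7, -3.6, 1.5]
opening: 0.0121
grasp_force: 29.4
r alpha yaw Ft Fr fz tz M
[39.493 45.659 45.2   -5.078  0.761  1.278 -0.053 -0.256] sdM 0.056
time: 28.65
ee_pos: [0.6153, -0.0019, 0.1174]
tcp_rot: [179.9, -0.0, 69.2]
wrist_force: [6.1, -1.4, -0.3]
opening: 0.0125
grasp_force: 29.3
r alpha yaw Ft Fr fz tz M
[ 3.9805e+01  6.9852e+01  6.9200e+01 -5.8130e+00  1.0350e+00  2.7400e-01
  2.1000e-02 -2.1200e-01] sdM 0.03
```

```bash
python3 -m inch '[[-0.2,0.07,0,3],[-0.4,0.12,0,6],[-0.5,0.15,0,7.5],[-0.5,0.15,0,7.5],[-0.48,0.15,0,7],[-0.46,0.15,0,7],[-0.46,0.15,0,7],[-0.46,0.15,0,7]]'; python3 m.py; python3 -m inch '[[0,0,0,0],[0,0,0,0],[0,0,0,0],[0,0,2,0],[0,0,5,0],[0,0,9,0],[-1,0.5,14,0],[-3,1,19,0]]' 4;python3 -m inch '[[-2,0,1,0],[-3.5,0,1,0],[-3.5,0,1,0],[-3.5,0,1,0],[-3.5,0,1,0],[-3.5,0,1,0],[-3.5,0,1,0],[-3.5,0,1,0]]'; python3 st.py w7.png
```

```text
time: 29.95
ee_pos: [0.6103, -0.0003, 0.1174]
tcp_rot: [179.9, -0.0, 76.1]
wrist_force: [4.8, -2.1, 0.5]
opening: 0.0126
grasp_force: 29.4
r alpha yaw Ft Fr fz tz M
[ 3.9888e+01  7.7212e+01  7.6122e+01 -5.3560e+00 -3.6800e-01  5.1000e-01
  2.6000e-02 -1.8800e-01] sdM 0.031
time: 31.25
ee_pos: [0.5792, 0.0098, 0.3082]
tcp_rot: [-179.9, 0.0, 76.1]
wrist_force: [0.4, 1.1, 0.8]
opening: 0.0398
grasp_force: 0.0
time: 32.25
ee_pos: [0.5447, 0.0097, 0.3171]
tcp_rot: [-180.0, 0.0, 76.1]
wrist_force: [1.0, -0.4, 0.4]
opening: 0.0398
grasp_force: 0.0
r 0.0748673917832987 alpha 139.24367624461934 Ftan -0.3484489870508361 Frad -1.0480584255070458 fz 0.4198172908576699 tz -0.014057760622124413
stud [393.9 204.1] 0.57 [ 0.6075 -0.0016  0.116 ]
tip [396.2 203.8] 0.69 [ 0.6129 -0.007   0.093 ]
slide [326.4 231.5] 0.66 [ 0.5438 -0.0179  0.09  ]
stop [292.6 177.2] 0.71 [0.5259 0.0395 0.09  ]
```

View pics/w7.png

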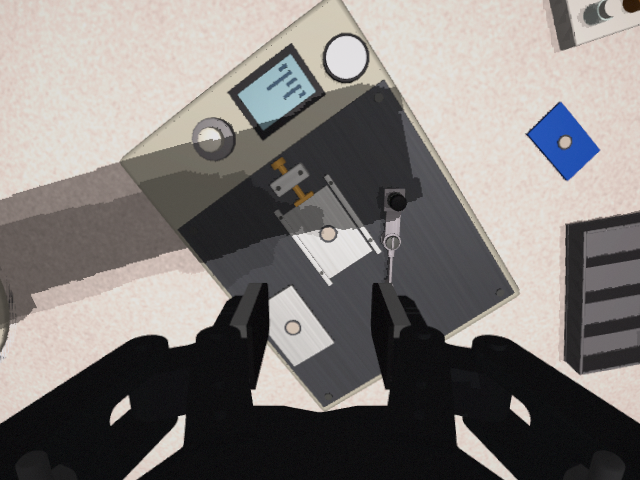

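The clip is parked again, with the stud at (397,201) and the finger pointing down at (390,280). The slide lies at the stop foot in its channel, and everything else is untouched. Handing in.

```bash
python3 -c "
from workcell import bot
print(bot.job_done())"
```

```text
the job is handed in; nothing more can be done
None
```

The slide was pushed home and clipped at about 5 N (estimated from wrist force), the scan key was pressed fully down, the clip was swung back to its parked position, and the job was handed in at about 32 s; no verdict was returned.

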